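Seat the alignment pin in the turntable's open socket

TASK

Pull the alignment pin (the one with the wide round flange and thick round grip) up out of its chrome post holder and seat it in the open, funnel-mouthed socket on the turntable, tip down, upright, with its flange resting on the socket's rim. The other two pillars on the turntable are closed; the beamsplitter is aligned, so do not turn the turntable. Let go of the pin and leave it standing there.

Things in the scene. Friction and masses are not known exactly. Their poses are not given: they have to be found in the camera images.
- pin: Steel alignment pin, 100-200 g, loose, upright in its holder at the start. Origin on its axis at the flange's underside; z up along the axis. Flange: disc 44 mm across, z = 0 to 5 mm. Grip: round, 26 mm across, z = 5 to 45 mm, dark rings; grip it from above in any direction. Shank: 12 mm across, z = 0 to -26 mm, then tapering to a 4 mm tip at z = -36 mm.
- pin_holder: Chrome post holder in which the pin hangs by its flange: fixed upright tube 27 mm across, 60 mm tall, bore 19 mm. Origin at the centre of its underside on the table, z up. Two like holders, 90 mm or more away, carry clamped posts that stay: a plain 12.6 mm post reaching 110 mm above the table, and one with a 34 mm square plate on top, 108 mm high.
- socket (a point): Centre of the mouth of the open socket, at its rim, 74 mm above the table; z up; x points away from the turntable's axis, 76 mm away. Satin aluminium, fixed on the plate, 44 mm across outside at the rim; mouth 36 mm wide inside, a funnel narrowing over 12 mm to a 19 mm bore, 40 mm deep in all.
- plate: Turntable plate, satin aluminium, 200 mm across. Origin on its axis at its underside, 22 mm above the table; z up, x towards the socket; top at z = 12 mm. Turns stiffly about z (0.8 N m moves it), stays put. Also on it: two closed flat-topped pillars of the socket's outline and height, 120 degrees either way round, and in the middle the beamsplitter, a 40 mm black cube.
There are look-alikes about, which are no part of the job. What is shaped like the part that bears socket but blue, green or pink is not meant.

How it is judged:
By the outcome, as a careful person would: the job done as asked, in the order asked, and still so for the second after the job is handed in, with the robot touching nothing.
It also fails if it takes over 42 s, if anything falls off the work surface, if the arm or the gripper's body presses on something with over 40 N, if the wrist force passes 120 N, or if a joint passes its speed limit or range.

ROBOT

A 6-joint arm with a two-finger parallel gripper is mounted at the origin on the work surface. World frame = base frame: x ahead of the robot, y to its left, z up, the work surface at z = 0. Lengths are in m, angles in rad, forces in N, time in s.
With the tool pointing down it reaches from about 0.35 to 0.975 m from the base axis. Payload 4.9 kg.
Tool frame: the origin (TCP) lies on the centre line of the jaws, within the pads' length; the fingertips stand 11 mm ahead of it and the grasp point (between the pads) lies 8 mm behind it (manip.finger_overhang is the distance from the TCP to the fingertips, in m); y points along the fingers, z is the direction in which the jaws open and shut, and the axes are right-handed (so a half turn about y gives the same grasp; the last joint's range is limited). The gripper opens to 85 mm and grips with 20 to 120 N. Pads are 22 mm wide; open, the fingers measure 114 mm over their backs; the gripper's body (76 mm by 85 mm) begins 54 mm behind the grasp point. The pads swing forward as they close: fully open they stand 13 mm farther back than shut.
Start: joints at [1.042, 0.053, 1.613, -0, 1.476, -0.119], TCP at [0.249, 0.573, 0.242] pointing down, gripper open.
Joint ranges: [-3.01, 3.01], [-1.01, 2.22], [0.06, 2.58], [-1.02, 4.17], [0.09, 2.62], [-3.14, 3.14]. Speed limits (rad/s): [2.57, 2.57, 3.14, 3.14, 3.14, 3.14].

INTERFACE

Orientations are given as a unit quaternion [w, x, y, z].
In Python, from plant import readout, cams, workorder, manip gives the robot as it stands.
- The arm moves only by the tool play_rows, never from a script. Its arguments are lists of equal length, an entry for each row: "slide": the shift along the tool's x, y, z in cm, a list of three; "yaw": the turn about the tool's y in degrees; "grip": the closure, from -1 (fully open) to 1 (shut), so that 0 is half open. In form: {"slide": [[x, y, z], ...], "yaw": [yaw, ...], "grip": [grip, ...]}. A call has 1 to 12 rows; each row shifts and turns the commanded pose from where the row before left it, along the tool's axes as they then stand; what a row does not reach is not made up. A row lasts 1/10 s, in which the tool goes at most 50 mm and 8.59 degrees, less where a joint would pass 70% of its speed; a pose out of reach is approached as far as the arm can. A call with a gripper value outside its range is refused whole. The fingers move at their own pace and stop on an object; the grip force is fixed at half the most. Time passes only in rows, so rows that do not move let the fingers close. It gives the time, the measured TCP pose, the force and the opening at its end, in the units of the state.
- readout.state(): the state, without advancing time (a new reading comes with each control period).
- cams.grab_frame(name): name is "scene" or "top" or "wrist"; returns a dict with "image" (480x640x3 uint8, red, green, blue), "mtx" (3x3 intrinsics, pixels), "R" (3x3) and "t" (3): a world point X has camera coordinates R X + t; the wrist camera has in their place "mount" (4x4, takes a point from camera to tool coordinates, whose origin is the TCP and whose axes are the tool frame's). Camera axes: x right, y down, z forward; pixel columns grow to the right and rows downward; lengths in m; the calibration is good to about 2 mm. A picture is of the moment at which its call begins: read the wrist's pose just before it. There is no depth.
- workorder.job_done(): hands the job in, once; it reports no verdict.
The state is a dict: "time": time; "joint_pos": joint angles; "joint_vel": joint speeds; "joint_efforts": joint torques, N m; "tool_pos": TCP position; "tool_rot": TCP orientation; "contact_force": force on the tool from outside, world axes, zero at the start; "ft_torque": the same for the moment, N m; "gripper_width": opening from 0.0 (shut) to 1.0 (fully open).
Only numpy, scipy, OpenCV 4.12 (cv2) and the standard library are available. Lean on these libraries where they do the work, as an engineer would, in place of code of your own. Each camera call takes 0.05 s, during which the arm holds its last target.

## Working session

There is one attempt and no reset: what is moved stays moved. The work goes in short steps, Python scripts to look and compute and a tool call to move; the robot and the scene stay as the last step left them, time stands still between calls to the robot, and variables do not carry over. Pictures are saved under pics/ and viewed, and the job is handed in when it is done.

Besides the shell and the picture viewer there is one more tool, called after "Request:" as name(argument=value, ...), one argument or row to a line, values as JSON. play_rows: Moves the arm, as the interface text tells. Its arguments: {"type":"object","properties":{"slide":{"type":"array","items":{"type":"array","items":{"type":"number"}}},"yaw":{"type":"array","items":{"type":"number"}},"grip":{"type":"array","items":{"type":"number"}}},"required":["slide","yaw","grip"]}

```bash
mkdir -p pics; ls; cat > h.py <<'E'
import numpy as np, cv2
from plant import readout, cams, workorder, manip
def save(n,img): cv2.imwrite('pics/'+n+'.png',img[:,:,::-1])
E
python3 - <<'E'
from h import *
s=readout.state(); print(s['time'],s['tool_pos'],s['tool_rot'],s['gripper_width'],s['contact_force'])
for c in ['scene','top','wrist']:
    f=cams.grab_frame(c); save(c+'0',f['image']); np.savez(c+'0.npz',**f)
    print(c,{k:np.round(v,3).tolist() for k,v in f.items() if k!='image'})
E
```

```text
pics
0.0 [0.24872717 0.57271887 0.24106426] [-0.69162108  0.69300952 -0.14408847  0.14365443] 0.9968546130198476 [-1.40889539 -0.37190993 -0.4059026 ]
scene {'mtx': [[464.67, 0.0, 321.457], [0.0, 464.67, 250.266], [0.0, 0.0, 1.0]], 'R': [[0.864, 0.503, 0.015], [0.414, -0.694, -0.59], [-0.286, 0.516, -0.807]], 't': [-0.426, -0.046, 1.117]}
top {'mtx': [[554.361, 0.0, 326.17], [0.0, 554.361, 239.962], [0.0, 0.0, 1.0]], 'R': [[-0.001, -1.0, -0.016], [-0.983, 0.004, -0.181], [0.181, 0.015, -0.983]], 't': [0.147, 0.421, 1.498]}
wrist {'mtx': [[378.13, 0.0, 317.773], [0.0, 378.13, 233.891], [0.0, 0.0, 1.0]], 'mount': [[-0.0, 0.956, 0.293, -0.076], [0.001, -0.293, 0.956, -0.132], [1.0, 0.001, -0.0, 0.0], [0.0, 0.0, 0.0, 1.0]]}
```

View pics/scene0.png

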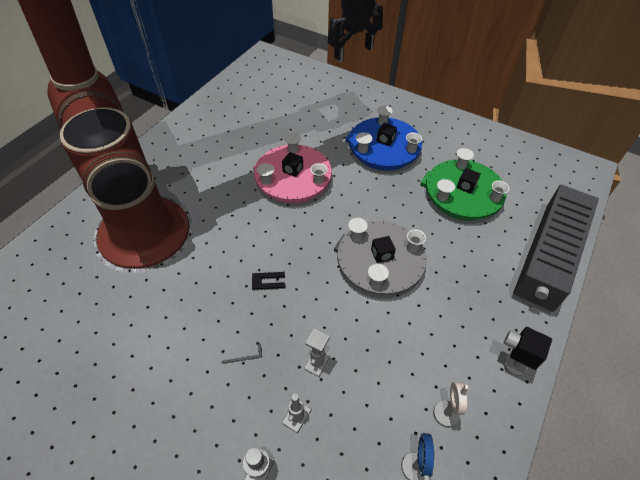

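View pics/top0.png

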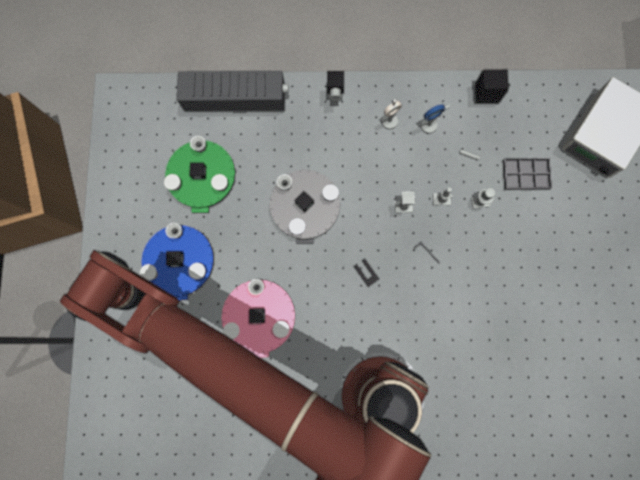

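View pics/wrist0.png

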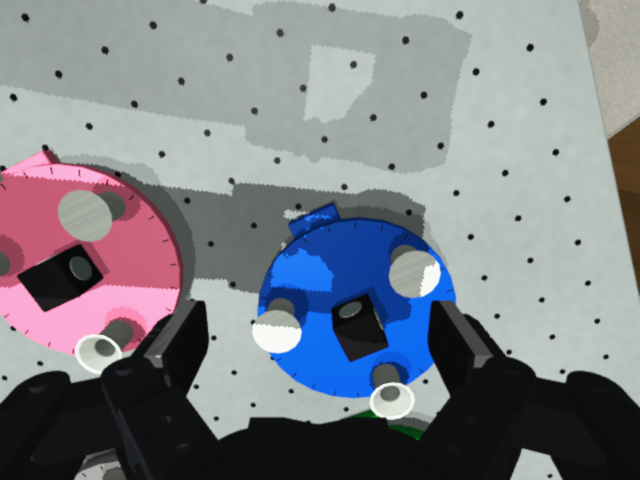

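The pin is at scene (256,458) and top (486,194). The open socket on the grey turntable is at scene (416,238) and top (285,181). I'll zoom in on both.

```bash
python3 - <<'E'
from h import *
t=np.load('top0.npz')['image']; s=np.load('scene0.npz')['image']
z=lambda im,x,y,w,h,k:cv2.resize(im[y:y+h,x:x+w],None,fx=k,fy=k,interpolation=cv2.INTER_NEAREST)
a=z(t,460,170,50,50,6);b=z(t,265,165,80,80,4)[:300,:300];c=z(s,220,430,50,50,6);d=z(s,395,215,50,50,6)
save('zoom0',np.vstack([np.hstack([a,b]),np.hstack([c,d])])[:600])
E
```

```text
(no output)
```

View pics/zoom0.png

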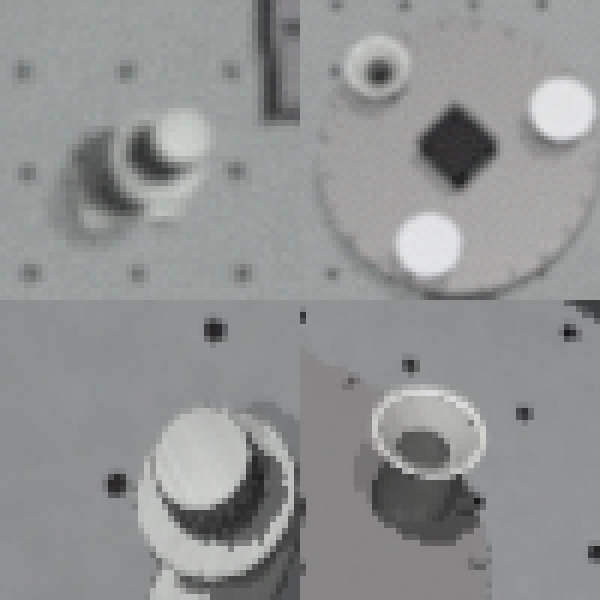

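```bash
cat >> h.py <<'E'
def tri(Ps,uvs):
    A=[]
    for P,(u,v) in zip(Ps,uvs):
        A+= [u*P[2]-P[0], v*P[2]-P[1]]
    X=np.linalg.svd(np.array(A))[2][-1]; X=X[:3]/X[3]
    r=[np.round((P@np.r_[X,1])[:2]/(P@np.r_[X,1])[2]-uv,1) for P,uv in zip(Ps,uvs)]
    return X,r
def Pfix(f): return f['mtx']@np.c_[f['R'],f['t']]
def onplane(P,uv,z):
    M=P[:,:3];o=-np.linalg.solve(M,P[:,3]);d=np.linalg.solve(M,np.r_[uv,1]);return o+d*(z-o[2])/d[2]
def Pwrist(f,s):
    from scipy.spatial.transform import Rotation as R
    T=np.eye(4);T[:3,:3]=R.from_quat(np.roll(s['tool_rot'],-1)).as_matrix();T[:3,3]=s['tool_pos']
    return f['mtx']@np.linalg.inv(T@f['mount'])[:3]
E
python3 - <<'E'
from h import *
from scipy.spatial.transform import Rotation as R
t=Pfix(np.load('top0.npz'));s=Pfix(np.load('scene0.npz'))
print('griptop',*tri([t,s],[(489.6,191.8),(253.6,455.9)]))
print('rim',*tri([t,s],[(284,180.9),(416.2,236.4)]))
for z in(.105,.074): print(onplane(t,(489.6,191.8),z),onplane(s,(253.6,455.9),z))
print(onplane(t,(284,180.9),.074),onplane(s,(416.2,236.4),.074))
print(onplane(t,(407.6,197),.108),onplane(t,(447.6,190),.11))
st=readout.state();print(R.from_quat(np.roll(st['tool_rot'],-1)).as_matrix().round(3),st['joint_pos'])
f=np.load('wrist0.npz');M=R.from_quat(np.roll(st['tool_rot'],-1)).as_matrix()
print('cam axes',M@f['mount'][:3,:3], 'pos off',M@f['mount'][:3,3])
E
```

```text
griptop [ 0.53997612 -0.29531769  0.10174262] [array([0., 0.]), array([ 0.1, -0. ])]
rim [0.58173886 0.26156117 0.07414296] [array([0.1, 0.1]), array([ 0.2, -0. ])]
[ 0.53919586 -0.29425575  0.105     ] [ 0.5405053  -0.29589201  0.105     ]
[ 0.5476877 -0.3031782  0.074    ] [ 0.53387493 -0.2919559   0.074     ]
[0.58202975 0.26172318 0.074     ] [0.58142265 0.26138999 0.074     ]
[ 0.52519581 -0.07382504  0.108     ] [ 0.5434356  -0.18105079  0.11      ]
[[ 0.917 -0.001  0.398]
 [-0.398 -0.001  0.917]
 [-0.    -1.    -0.002]] [ 1.04203044e+00  5.32235274e-02  1.61397889e+00 -3.27496006e-05
  1.47598901e+00 -1.19007334e-01]
cam axes [[ 0.39796556  0.8774178   0.26788322]
 [ 0.91739781 -0.37993232 -0.11845966]
 [-0.00216112  0.29289835 -0.95614114]] pos off [-0.0694027   0.0304854   0.13201516]
```

Request:
play_rows(
  slide=[
    [0, 0, 0],
    [0, 0, 0],
    [0, 0, 0],
    [0, 0, 0],
    [0, 0, 0],
    [0, 0, 0],
    [0, 0, 0],
    [0, 0, 0],
  ],
  yaw=[8.3, 8.3, 8.3, 8.3, 8.3, 8.3, 8.3, 8.3],
  grip=[-1, -1, -1, -1, -1, -1, -1, -1],
)

```text
time: 0.95
tool_pos: [0.2489, 0.573, 0.2418]
tool_rot: [-0.499, 0.499, -0.501, 0.501]
contact_force: [-0.6, 0.1, 0.1]
gripper_width: 0.999
```

Request:
play_rows(
  slide=[
    [4, 0, 1.4],
    [4.4, 0, 1.45],
    [4.4, 0, 1.45],
    [4.4, 0, 1.45],
    [4.4, 0, 1.45],
    [4.4, 0, 1.45],
    [4.4, 0, 1.45],
    [4.4, 0, 1.45],
    [4.4, 0, 1.45],
    [4.4, 0, 1.45],
    [4.4, 0, 1.45],
    [4.4, 0, 1.45],
  ],
  yaw=[0, 0, 0, 0, 0, 0, 0, 0, 0, 0, 0, 0],
  grip=[-1, -1, -1, -1, -1, -1, -1, -1, -1, -1, -1, -1],
)

```text
time: 2.15
tool_pos: [0.4236, 0.0477, 0.2422]
tool_rot: [0.501, -0.5, 0.499, -0.5]
contact_force: [0.8, 0.8, -0.1]
gripper_width: 1.002
```

Request:
play_rows(
  slide=[
    [4.4, 0, 1.45],
    [4.4, 0, 1.45],
    [4.4, 0, 1.45],
    [4.4, 0, 1.45],
    [4.4, 0, 1.45],
    [4.4, 0, 1.45],
    [4, 0, 1.4],
    [3, 0, 1.4],
    [0, 0, 0],
    [0, 0, 0],
  ],
  yaw=[0, 0, 0, 0, 0, 0, 0, 0, 0, 0],
  grip=[-1, -1, -1, -1, -1, -1, -1, -1, -1, -1],
)

```text
time: 3.15
tool_pos: [0.539, -0.2843, 0.2415]
tool_rot: [0.5, -0.5, 0.5, -0.499]
contact_force: [0.2, 0.1, -0.0]
gripper_width: 1.0
```

```bash
python3 - <<'E'
from h import *
s=readout.state(); print(s['time'],s['tool_pos'],s['tool_rot'],s['joint_pos'])
f=cams.grab_frame('wrist'); save('wrist1',f['image']); np.savez('wrist1.npz',P=Pwrist(f,s),**f)
P=Pwrist(f,s)
p=P@[.54,-.295,.104,1];print(p[:2]/p[2])
E
```

```text
3.15 [ 0.53900871 -0.2842639   0.2414645 ] [ 0.50029395 -0.50029972  0.50037633 -0.49902874] [-6.07525980e-01  1.77804436e-02  1.65010100e+00  3.29539767e-04
  1.47558856e+00 -6.08746215e-01]
[320.61432444 238.28472984]
```

View pics/wrist1.png

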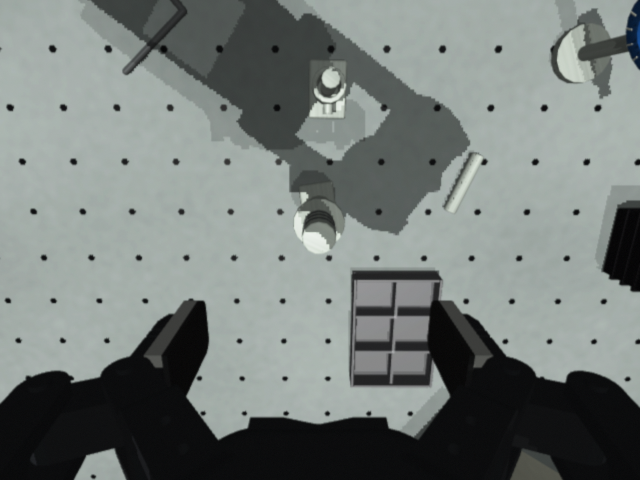

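```bash
python3 - <<'E'
from h import *
f=np.load('wrist1.npz');im=f['image']
save('zoom1',cv2.resize(im[190:260,280:360],None,fx=8,fy=8,interpolation=cv2.INTER_NEAREST))
E
```

```text
(no output)
```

View pics/zoom1.png

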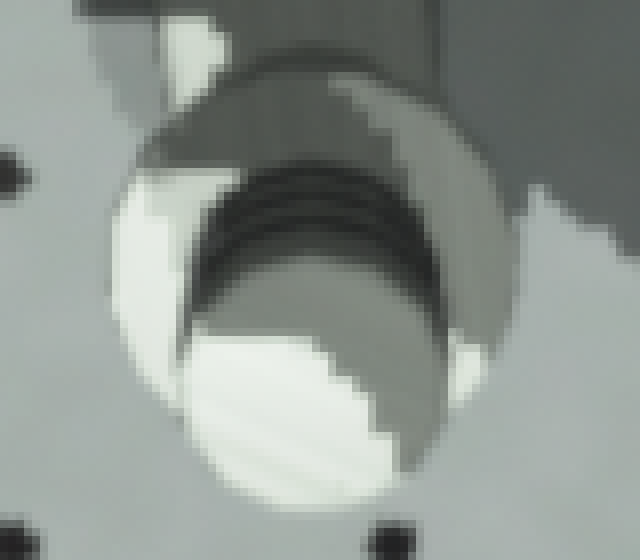

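```bash
python3 - <<'E'
from h import *
t=Pfix(np.load('top0.npz'));s=Pfix(np.load('scene0.npz'));w=np.load('wrist1.npz')['P']
u=[(489.6,191.8),(253.6,455.9),(319.0,237.5)]
for P in ([0,1,2],[1,2],[0,2]): print(P,*tri([[t,s,w][i] for i in P],[u[i] for i in P]))
print(onplane(w,u[2],.105), onplane(w,u[2],.1025))
E
```

```text
[0, 1, 2] [ 0.53970925 -0.29526706  0.10179147] [array([0. , 0.1]), array([ 0. , -0.2]), array([1.2, 0.2])]
[1, 2] [ 0.53919462 -0.29539096  0.1001602 ] [array([-0.2, -0. ]), array([ 0.5, -0.3])]
[0, 2] [ 0.53880282 -0.29378739  0.10639407] [array([-0.,  0.]), array([0. , 0.2])]
[ 0.5387892  -0.29407025  0.105     ] [ 0.53879242 -0.29486233  0.1025    ]
```

Request:
play_rows(
  slide=[
    [1, 0, 0],
    [0, 3, 0],
    [0, 3.5, 0],
    [0, 3.5, 0],
    [0, 3, 0],
    [0, 1.8, 0],
    [0, 1, 0],
    [0, 0, 0],
    [0, 0, 0],
  ],
  yaw=[0, 0, 0, 0, 0, 0, 0, 0, 0],
  grip=[-1, -1, -1, -1, -1, -1, -1, -1, -1],
)

```text
time: 4.1
tool_pos: [0.5399, -0.2944, 0.0856]
tool_rot: [0.501, -0.501, 0.499, -0.5]
contact_force: [0.4, -0.8, 0.8]
gripper_width: 1.005
```

```bash
python3 - <<'E'
from h import *
s=readout.state(); print(s['time'],s['tool_pos'],s['contact_force'])
f=cams.grab_frame('wrist'); save('wrist2',f['image']); np.savez('wrist2.npz',P=Pwrist(f,s),**f)
E
```

```text
4.1 [ 0.53994632 -0.29437878  0.08560131] [ 0.40207692 -0.79453728  0.75716295]
```

View pics/wrist2.png

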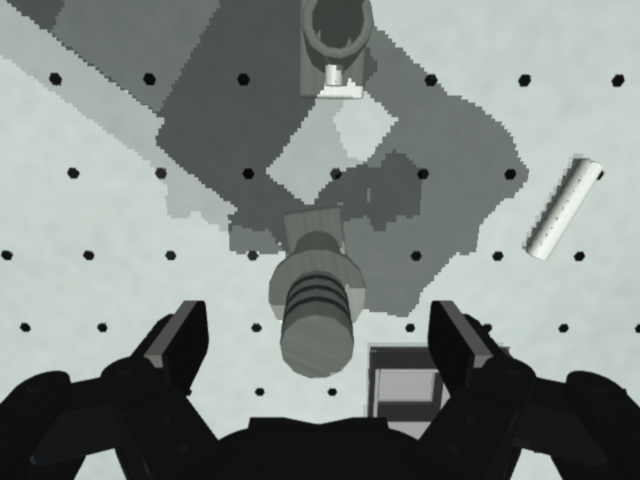

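Request:
play_rows(
  slide=[
    [0, 0.2, 0],
    [0, 0, 0],
    [0, 0, 0],
    [0, 0, 0],
    [0, 0, 0],
    [0, 0, 0],
    [0, 0, 0],
    [0, 0, 0],
    [0, 0, 0],
    [0, 0, 0],
  ],
  yaw=[0, 0, 0, 0, 0, 0, 0, 0, 0, 0],
  grip=[-1, 0, 1, 1, 1, 1, 1, 1, 1, 1],
)

```text
time: 5.15
tool_pos: [0.5396, -0.2943, 0.0826]
tool_rot: [0.501, -0.5, 0.499, -0.5]
contact_force: [0.7, 0.5, 1.7]
gripper_width: 0.282
```

Request:
play_rows(
  slide=[
    [0, -0.5, 0],
    [0, -1, 0],
    [0, -2, 0],
    [0, -3, 0],
    [0, -3, 0],
    [0, -3, 0],
    [0, -2, 0],
    [0, -0.5, 0],
    [0, 0, 0],
    [0, 0, 0],
  ],
  yaw=[0, 0, 0, 0, 0, 0, 0, 0, 0, 0],
  grip=[1, 1, 1, 1, 1, 1, 1, 1, 1, 1],
)

```text
time: 6.15
tool_pos: [0.5386, -0.2936, 0.2305]
tool_rot: [-0.5, 0.501, -0.5, 0.498]
contact_force: [0.3, -0.3, -1.7]
gripper_width: 0.29
```

```bash
python3 - <<'E'
from h import *
s=readout.state(); print(s['time'],s['tool_pos'],s['contact_force'],s['ft_torque'],s['gripper_width'])
for c in ['wrist','scene','top']:
    f=cams.grab_frame(c); save(c+'3',f['image']); np.savez(c+'3.npz',P=Pwrist(f,s) if c=='wrist' else Pfix(f),**f)
a=np.load('scene3.npz')['image'];P=Pfix(np.load('scene3.npz'));p=P@[.54,-.295,.2,1];print(p[:2]/p[2])
E
```

```text
6.15 [ 0.53857079 -0.29364617  0.2304921 ] [ 0.3163875  -0.29209841 -1.69832315] [ 0.07287724  0.03201838 -0.00037726] 0.2901878214602905
[246.68896916 439.28395703]
```

View pics/wrist3.png

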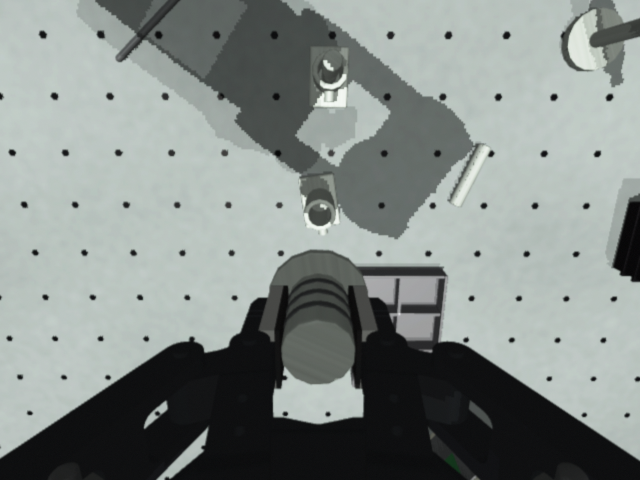

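View pics/scene3.png

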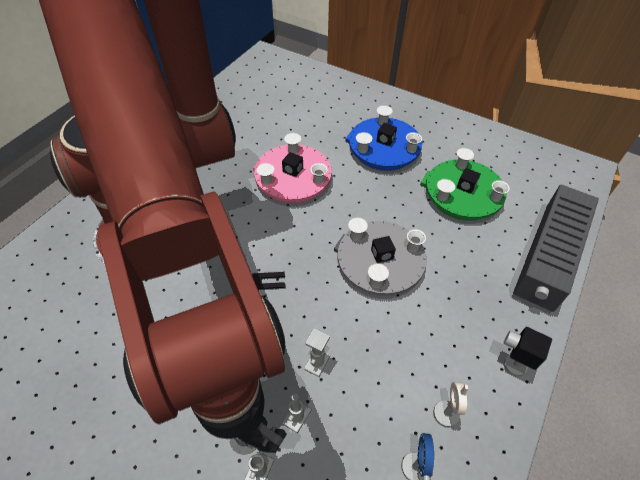

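```bash
python3 - <<'E'
from h import *
f=np.load('wrist3.npz');im=f['image']
save('zoom3',cv2.resize(im[240:400,240:400],None,fx=3.7,fy=3.7,interpolation=cv2.INTER_NEAREST))
E
```

```text
(no output)
```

View pics/zoom3.png

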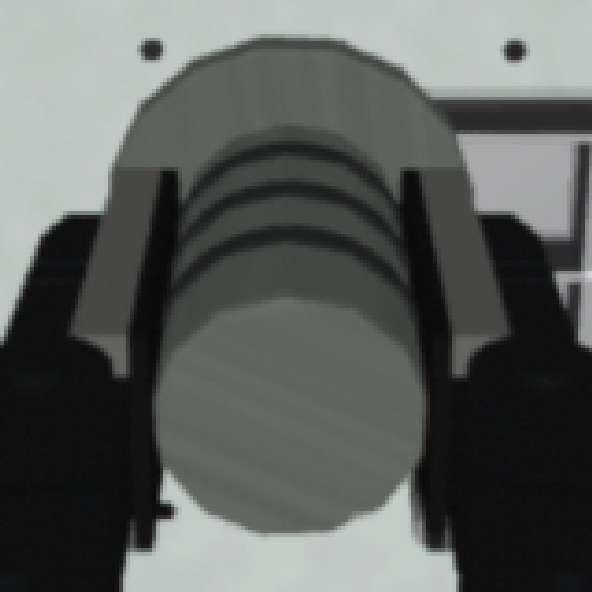

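```bash
python3 - <<'E'
from h import *
f=np.load('wrist3.npz');m=f['mount']
K=f['mtx'];R,t=m[:3,:3],m[:3,3]
def plane(uv,y):
    d=R@np.linalg.solve(K,np.r_[uv,1]);return t+d*(y-t[1])/d[1]
for y in(-.0264,-.0224,-.0184): print(y,plane((318.3,351.7),y), [plane((240+155/3.7-.5,351.7),y)[2],plane((240+428/3.7-.5,351.7),y)[2]], [plane((318.3,240+v/3.7-.5),y)[0] for v in(297,533)])
# flange far edge top y=-.0224+.040 , r 22
for y in(.0176,.0226): print('fl',plane((318.3,240+37/3.7-.5),y),plane((318.3,240+46/3.7-.5),y))
print(plane((240+110/3.7-.5,290),.0176),plane((240+472/3.7-.5,290),.0176))
E
```

```text
-0.0264 [-0.0031164  -0.0264     -0.00058751] [np.float64(-0.012517996826871502), np.float64(0.011329047113207152)] [np.float64(-0.014725700436239463), np.float64(0.009150213649040811)]
-0.0224 [-0.00037602 -0.0224     -0.00058495] [np.float64(-0.012967346567328703), np.float64(0.011782982985919635)] [np.float64(-0.012425060124240286), np.float64(0.012355233126386464)]
-0.0184 [ 0.00236436 -0.0184     -0.00058239] [np.float64(-0.0134166963077859), np.float64(0.012236918858632118)] [np.float64(-0.010124419812241117), np.float64(0.015560252603732103)]
fl [-0.02256344  0.0176     -0.00060211] [-0.02148043  0.0176     -0.00060118]
fl [-0.02079541  0.0226     -0.00060034] [-0.0196762   0.0226     -0.00059938]
[-0.00392303  0.0176     -0.02187507] [-0.00396823  0.0176      0.02056391]
```

Request:
play_rows(
  slide=[
    [-2.5, 0, 0],
    [-4.5, 0, 0],
    [-4.9, 0, 0.4],
    [-4.9, 0, 0.5],
    [-4.9, 0, 0.5],
    [-4.9, 0, 0.5],
    [-4.9, 0, 0.5],
    [-4.9, 0, 0.5],
    [-4.9, 0, 0.5],
    [-4.9, 0, 0.5],
    [-4.5, 0, 0.5],
    [-3, 0, 0],
  ],
  yaw=[0, 0, 0, 0, 0, 0, 0, 0, 0, 0, 0, 0],
  grip=[1, 1, 1, 1, 1, 1, 1, 1, 1, 1, 1, 1],
)

```text
time: 7.5
tool_pos: [0.5816, 0.2459, 0.231]
tool_rot: [-0.501, 0.501, -0.499, 0.498]
contact_force: [-0.1, -0.9, -2.6]
gripper_width: 0.287
```

Request:
play_rows(
  slide=[
    [-1.5, 0, 0],
    [-0.3, 0, 0],
    [0, 0, 0],
    [0, 0, 0],
  ],
  yaw=[0, 0, 0, 0],
  grip=[1, 1, 1, 1],
)

```text
time: 7.9
tool_pos: [0.5823, 0.2595, 0.2321]
tool_rot: [-0.5, 0.5, -0.5, 0.5]
contact_force: [0.3, -0.2, -1.8]
gripper_width: 0.291
```

```bash
python3 - <<'E'
from h import *
s=readout.state(); print(s['time'],s['tool_pos'],s['tool_rot'],s['contact_force'],s['gripper_width'])
for c in ['wrist']:
    f=cams.grab_frame(c); save(c+'4',f['image']); np.savez(c+'4.npz',P=Pwrist(f,s) if c=='wrist' else Pfix(f),**f)
P=Pwrist(f,s);p=P@[.5817,.2616,.074,1];p=p[:2]/p[2];print(p)
x,y=(p-40).astype(int)
save('zoom4',cv2.resize(f['image'][y:y+80,x:x+80],None,fx=7,fy=7,interpolation=cv2.INTER_NEAREST));print(x,y)
E
```

```text
7.9 [0.58229786 0.25953029 0.23208149] [-0.49987686  0.50041918 -0.4997658   0.49993791] [ 0.30031127 -0.15204041 -1.8210777 ] 0.29057465501585206
[318.34915103 214.51614148]
278 174
```

View pics/wrist4.png

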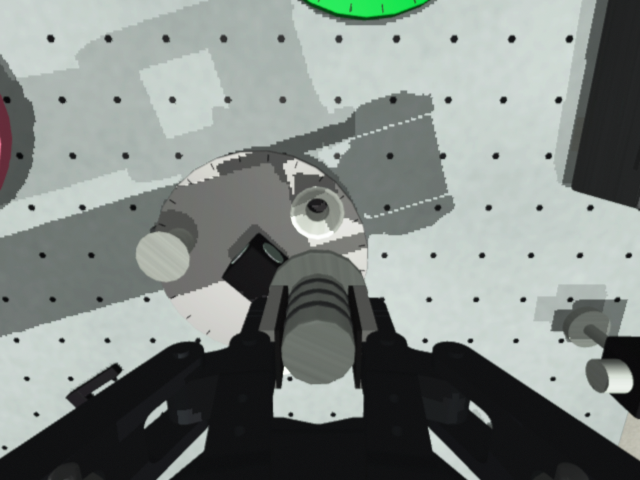

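View pics/zoom4.png

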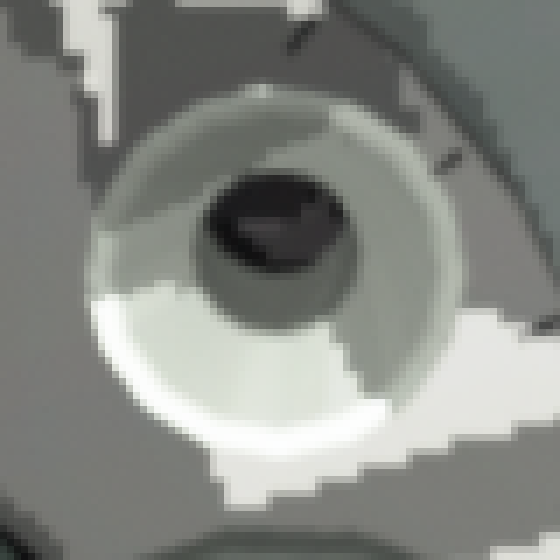

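```bash
python3 - <<'E'
from h import *
t=Pfix(np.load('top0.npz'));s=Pfix(np.load('scene0.npz'));w=np.load('wrist4.npz')['P']
uw=(316.9,212.1)
print(onplane(w,uw,.074)); print(*tri([t,s,w],[(284,180.9),(416.2,236.4),uw]))
print(*tri([s,w],[(416.2,236.4),uw])); print(*tri([t,w],[(284,180.9),uw]))
E
```

```text
[0.58055414 0.26356154 0.074     ]
[0.58156172 0.26221152 0.07317613] [array([-0.2,  0.2]), array([0.1, 0. ]), array([1.3, 1.4])]
[0.58087938 0.26309051 0.07188464] [array([-0.1, -0. ]), array([ 0.4, -0.1])]
[0.581711   0.2622709  0.07315024] [array([-0.2,  0.2]), array([1.5, 1.3])]
```

Request:
play_rows(
  slide=[
    [-0.37, 1, -0.08],
    [0, 2, 0],
    [0, 2.5, 0],
    [0, 2, 0],
    [0, 1.5, 0],
    [0, 0.5, 0],
    [0, 0, 0],
    [0, 0, 0],
  ],
  yaw=[0, 0, 0, 0, 0, 0, 0, 0],
  grip=[1, 1, 1, 1, 1, 1, 1, 1],
)

```text
time: 8.75
tool_pos: [0.5821, 0.2648, 0.1385]
tool_rot: [0.501, -0.5, 0.499, -0.5]
contact_force: [-0.2, -0.3, -1.5]
gripper_width: 0.285
```

```bash
python3 - <<'E'
from h import *
s=readout.state(); print(s['time'],s['tool_pos'],s['contact_force'],s['gripper_width'])
for c in ['wrist','scene']:
    f=cams.grab_frame(c); save(c+'5',f['image']); np.savez(c+'5.npz',P=Pwrist(f,s) if c=='wrist' else Pfix(f),**f)
save('zoom5',cv2.resize(f['image'][190:270,360:460],None,fx=7,fy=7,interpolation=cv2.INTER_NEAREST))
E
```

```text
8.75 [0.58209018 0.26478013 0.13850916] [-0.23035878 -0.3493806  -1.45716186] 0.28453116325782446
```

View pics/wrist5.png

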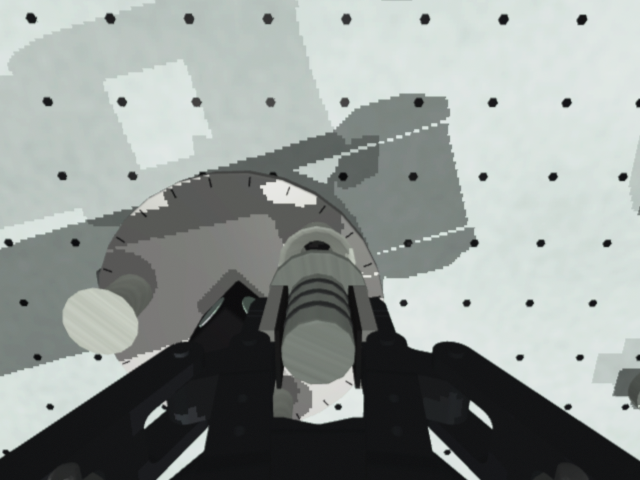

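View pics/zoom5.png

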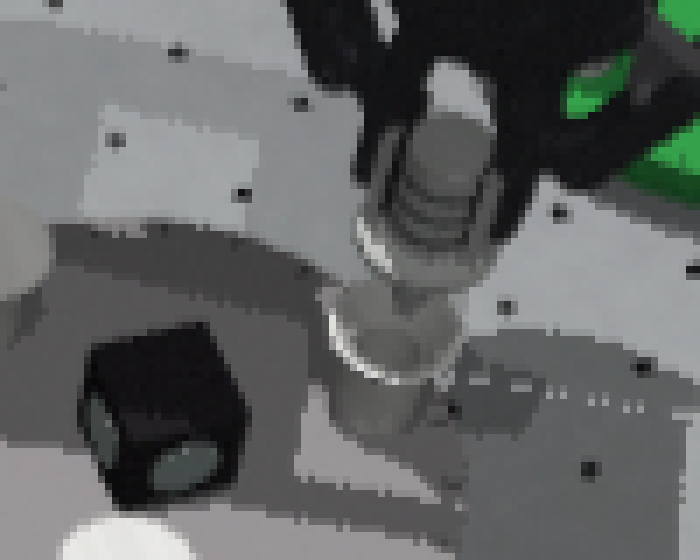

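Request:
play_rows(
  slide=[
    [0.1, 0, -0.05],
    [0, 1, 0],
    [0, 1, 0],
    [0, 1, 0],
    [0, 0.5, 0],
    [0, 0.3, 0],
    [0, 0, 0],
    [0, 0, 0],
  ],
  yaw=[0, 0, 0, 0, 0, 0, 0, 0],
  grip=[1, 1, 1, 1, 1, 1, 1, 1],
)

```text
time: 9.65
tool_pos: [0.5811, 0.2637, 0.0996]
tool_rot: [0.501, -0.5, 0.499, -0.5]
contact_force: [-0.4, 0.5, -2.0]
gripper_width: 0.285
```

```bash
python3 - <<'E'
from h import *
s=readout.state(); print(s['time'],s['tool_pos'],s['contact_force'],s['ft_torque'],s['gripper_width'])
f=cams.grab_frame('scene'); save('scene6',f['image'])
a=cv2.resize(f['image'][190:270,360:460],None,fx=5,fy=5,interpolation=cv2.INTER_NEAREST)
save('zoom6',a)
E
```

```text
9.65 [0.58111264 0.26372789 0.09957405] [-0.39389184  0.4700425  -2.01709615] [-0.0111177   0.05966844  0.02004004] 0.2846814047803288
```

View pics/zoom6.png

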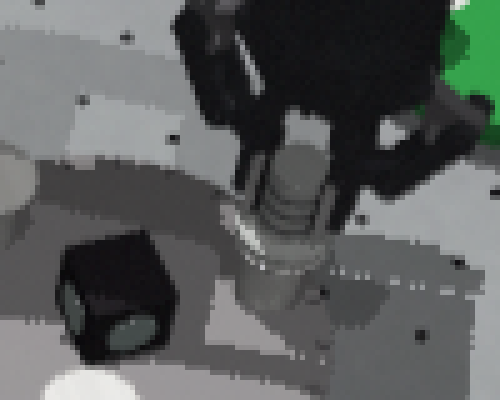

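The shank is in the bore with no contact force. I'll lower the last millimetres in small steps.

Request:
play_rows(
  slide=[
    [0, 0.1, 0],
    [0, 0.1, 0],
    [0, 0, 0],
    [0, 0, 0],
  ],
  yaw=[0, 0, 0, 0],
  grip=[1, 1, 1, 1],
)

```text
time: 10.1
tool_pos: [0.5808, 0.2636, 0.0973]
tool_rot: [0.501, -0.501, 0.499, -0.499]
contact_force: [-0.6, -0.1, -1.5]
gripper_width: 0.288
```

Request:
play_rows(
  slide=[
    [0, 0.1, 0],
    [0, 0, 0],
    [0, 0, 0],
  ],
  yaw=[0, 0, 0],
  grip=[1, 1, 1],
)

```text
time: 10.4
tool_pos: [0.581, 0.2637, 0.0966]
tool_rot: [0.501, -0.5, 0.499, -0.5]
contact_force: [0.3, -0.3, 1.1]
gripper_width: 0.284
```

Request:
play_rows(
  slide=[
    [0, 0.05, 0],
    [0, 0, 0],
    [0, 0, 0],
  ],
  yaw=[0, 0, 0],
  grip=[1, 1, 1],
)

```text
time: 10.7
tool_pos: [0.581, 0.2637, 0.0966]
tool_rot: [0.501, -0.5, 0.499, -0.5]
contact_force: [-2.8, -0.7, 4.3]
gripper_width: 0.287
```

The flange is touching the rim at about 4 N. Releasing now.

Request:
play_rows(
  slide=[
    [0, 0, 0],
    [0, 0, 0],
    [0, 0, 0],
    [0, 0, 0],
    [0, 0, 0],
    [0, 0, 0],
    [0, 0, 0],
    [0, 0, 0],
  ],
  yaw=[0, 0, 0, 0, 0, 0, 0, 0],
  grip=[0.2, 0, -0.3, -0.6, -1, -1, -1, -1],
)

```text
time: 11.5
tool_pos: [0.5809, 0.2636, 0.0958]
tool_rot: [0.501, -0.501, 0.499, -0.499]
contact_force: [0.8, -0.5, -0.2]
gripper_width: 1.002
```

Request:
play_rows(
  slide=[
    [0, -0.5, 0],
    [0, -1.5, 0],
    [0, -3, 0],
    [0, -3, 0],
    [0, -3, 0],
    [0, -2.5, 0],
    [0, 0, 0],
    [0, 0, 0],
  ],
  yaw=[0, 0, 0, 0, 0, 0, 0, 0],
  grip=[-1, -1, -1, -1, -1, -1, -1, -1],
)

```text
time: 12.3
tool_pos: [0.5813, 0.2638, 0.2324]
tool_rot: [0.501, -0.5, 0.499, -0.5]
contact_force: [-0.4, -0.2, -0.3]
gripper_width: 0.994
```

```bash
python3 - <<'E'
from h import *
s=readout.state(); print(s['time'],s['tool_pos'],s['contact_force'],s['gripper_width'])
for c in ['wrist','scene']:
    f=cams.grab_frame(c); save(c+'7',f['image']); np.savez(c+'7.npz',P=Pwrist(f,s) if c=='wrist' else Pfix(f),**f)
    if c=='wrist': w=f['image']
a=cv2.resize(f['image'][190:270,360:440],(400,400),interpolation=cv2.INTER_NEAREST)
b=cv2.resize(w[180:300,258:378],(400,400),interpolation=cv2.INTER_NEAREST)
save('zoom7',np.hstack([a,b]))
E
```

```text
12.3 [0.58129865 0.26379986 0.23241383] [-0.37673647 -0.21106194 -0.25581291] 0.9943367951278106
```

View pics/zoom7.png

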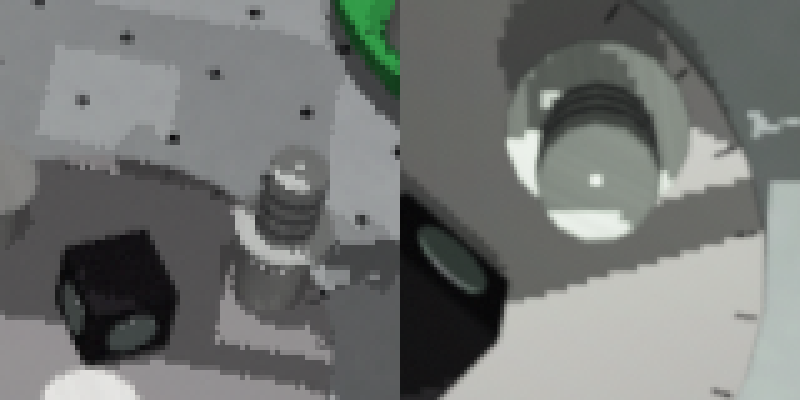

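View pics/wrist7.png

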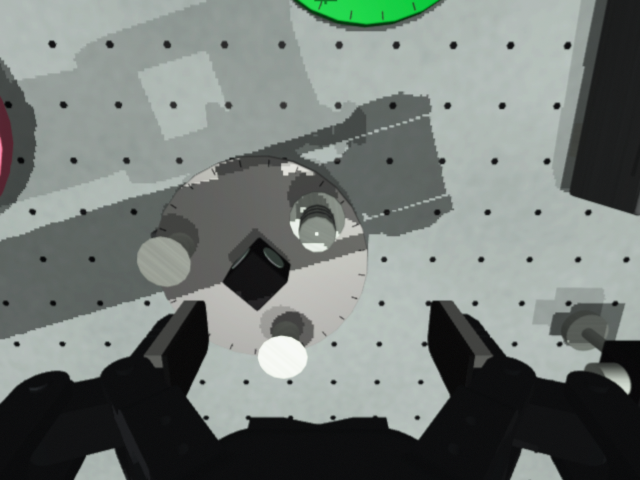

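```bash
python3 - <<'E'
from h import *
s=np.load('scene7.npz')['P'];w=np.load('wrist7.npz')['P']
print(*tri([s,w],[(419.3,223.9),(316.9,233.5)])); print(onplane(w,(316.9,233.5),.119))
a=np.load('scene0.npz')['image'];b=np.load('scene7.npz')['image']
# turntable: closed pillar tops & cube centroid before/after
for n,(x,y,wd) in {'p1':(345,215,25),'p2':(364,262,28)}.items():
    for im in(a,b):
        g=im[y:y+wd,x:x+wd].min(2)>205; ys,xs=np.nonzero(g); print(n,g.sum(),xs.mean()+x,ys.mean()+y)
for im in(a,b):
    g=im[225:275,360:405].max(2)<45; ys,xs=np.nonzero(g); print('cube',g.sum(),xs.mean()+360,ys.mean()+225)
P=w
save('cmp',np.hstack([cv2.resize(i[200:300,330:430],(400,400)) for i in(a,b)]))
E
```

```text
[0.58001306 0.26284789 0.11498541] [array([0., 0.]), array([-0.1,  0. ])]
[0.58005294 0.26408157 0.119     ]
p1 170 357.48823529411766 224.65882352941176
p1 0 nan nan
p2 229 377.8340611353712 271.8646288209607
p2 262 377.8702290076336 271.9389312977099
cube 408 382.906862745098 248.31127450980392
cube 422 382.957345971564 248.021327014218<stdin>:8: RuntimeWarning: Mean of empty slice.
  ret = ret.dtype.type(ret / rcount)
```

View pics/cmp.png

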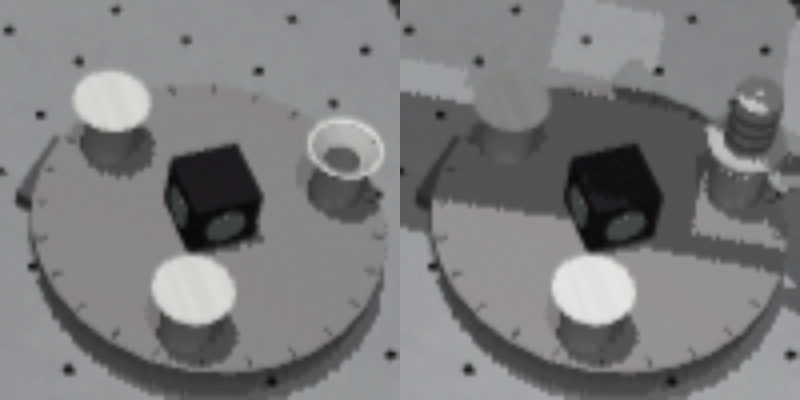

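The turntable hasn't moved: the front pillar and cube stay at the same pixels. The pin stands upright with its flange on the rim. Handing in.

```bash
python3 - <<'E'
from h import *
print(workorder.job_done())
E
```

```text
the job is handed in; nothing more can be done
None
```

I pulled the pin out of its holder and seated it tip down in the open socket on the grey turntable. I then let go, backed the arm off upward and handed the job in at about 12.4 s.

**Seating:** lowering met the rim at TCP z 0.0966 m, the height I had worked out for flange contact, with about 4 N. The last pictures show the pin upright with its flange on the rim. Its grip top is within about 1.5 mm of the socket centre I measured.

**Turntable:** the front pillar and the cube are at the same scene pixels as before, to within 0.3 px. The pixel check on the rear pillar found nothing because that pillar was in shadow, but by eye it is in the same place.

**One disagreement:** the grip top triangulates to 0.115 m, against 0.119 m expected. The same two cameras also read about 5 mm low on the pin in its holder (0.100 m, against 0.105 m expected), so I put this down to camera calibration. The rise they show, 14.8 mm, is close to the 14 mm expected.

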